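# Probe a power board's output pads with test tweezers

## Robot

A 6-joint arm with a two-finger parallel gripper is mounted at the origin on the work surface. World frame = base frame: x ahead of the robot, y to its left, z up, the work surface at z = 0. Lengths are in m, angles in rad, forces in N, time in s.
With the tool pointing down it reaches from about 0.35 to 0.925 m from the base axis. Payload 6.4 kg.
Tool frame: the origin (TCP) lies at the very end of the fingers, on their centre line; the grasp point (between the pads) lies 19 mm behind it; z points along the fingers, y is the direction in which the jaws open and shut (so a half turn about z gives the same grasp; the last joint's range is limited). The gripper opens to 85 mm and grips with 20 to 120 N. Pads are 22 mm wide; open, the fingers measure 114 mm over their backs; the gripper's body (76 mm by 85 mm) begins 54 mm behind the grasp point. The pads swing forward as they close: fully open they stand 13 mm farther back than shut.
Start: joints at [-1.357, 0.245, 1.558, -0, 1.339, -0.174], TCP at [0.246, -0.602, 0.231] pointing down, gripper open.
Joint ranges: [-3.13, 3.13], [-1.02, 2.26], [0.13, 2.54], [-0.95, 4.09], [0.21, 2.88], [-2.74, 2.74]. Speed limits (rad/s): [2.57, 2.57, 3.14, 3.14, 3.14, 3.14].

## Interface

Orientations are given as a unit quaternion [w, x, y, z].
In Python, from station import * gives the robot as it stands. The module is installed in compiled form; this text tells all that it offers.
- The arm moves only by the shell command python3 -m pendant 'ROWS'. ROWS is JSON, a list of rows, each an object with "linear": the shift along the tool's x, y, z in cm, a list of three; "rotation": the turn, a rotation vector about the tool's x, y, z in degrees, a list of three; "gripper": the opening, from 0 (shut) to 1 (fully open). In form: [{"linear": [dx, dy, dz], "rotation": [wx, wy, wz], "gripper": gripper}, ...]. A call has 1 to 5 rows; each row shifts and turns the commanded pose from where the row before left it, along the tool's axes as they then stand; what a row does not reach is not made up. A row lasts 1/10 s, in which the tool goes at most 50 mm and 8.59 degrees, less where a joint would pass 70% of its speed; a pose out of reach is approached as far as the arm can. A call with a gripper value outside its range is refused whole. The fingers move at their own pace and stop on an object; the grip force is fixed at half the most. Time passes only in rows, so rows that do not move let the fingers close. It gives the time, the measured TCP pose, the force and the opening at its end, in the units of the state.
- observe(): the state, without advancing time (a new reading comes with each control period).
- grab_frame(name): name is "scene" or "top" or "wrist"; returns the picture (480x640x3 uint8, blue, green, red); there is no depth.
- camera_params(name): a dict with "K" (3x3 intrinsics, pixels), "k1" (the pictures are not rectified: a ray, as slopes to the right and down, at radius r is drawn at 1 + k1 r^2 times it, then the intrinsics apply), "R" (3x3) and "t" (3): a world point X has camera coordinates R X + t. Camera axes: x right, y down, z forward; pixel columns grow to the right and rows downward; lengths in m; the calibration is good to about 2 mm. A picture is of the moment at which its call begins: read the wrist's pose just before it. camera_params takes no time and is no camera call; for the wrist camera it gives the pose at the moment of the call.
- hand_in(): hands the job in, once; it reports no verdict.
Trained networks look in the newest picture that a camera, given by its name, has taken for a name from the list of things; names that differ only in an ending like _2 or _b are one class to them, and where a whole thing is asked for, a point or a joint stands for the part that bears it (a point fixed in the world has none). Each returns a list of dicts, best first, with "conf" (0 to 1); they miss things now and then, are a little off and sometimes report something else, mostly with a low value. They report only what shows in the picture. A call takes as long as a camera call. They do not tell look-alikes from the thing itself.
- cut_out(camera, thing): "mask" (480x640 bool, what is visible of it) and "rect" ([left, top, width, height] in pixels, round what is visible of it).
The state is a dict: "time": time; "q": joint angles; "dq": joint speeds; "tau": joint torques, N m; "ee_pos": TCP position; "ee_rot": TCP orientation; "force": force on the tool from outside, world axes, zero at the start; "wrist_torque": the same for the moment, N m; "finger_gap": finger opening in m.
Only numpy, scipy, OpenCV 4.12 (cv2) and the standard library are available. Lean on these libraries where they do the work, as an engineer would, in place of code of your own. Each camera call takes 0.05 s, during which the arm holds its last target.

## Task

Take the cordless test tweezers out of their stand, squeeze them until their two tips are 12 mm apart, as far as the centres of the two bare round pads at the edge of the clamped power board, and rest one tip lightly on each pad, with the spring pins pushed only part of the way in. Keep both tips on the pads and the gap steady for three seconds while the meter reads, and finish still holding the tweezers there. Leave the phone, flux bottle, screwdriver and blower where they are.

Things in the scene. Friction and masses are not known exactly. Their poses are not given: they have to be found in the camera images.
- tweezers_grip (a point): Cordless test tweezers, 65 g, 150 mm long, lying nose down in the stand. Point midway between the two black ribbed grip plates, where they are pinched. Axes as they lie in the stand: x level, to the tips; y level, the way the blades close; z up. The blades slope 25 degrees down along x. Plates: 26 mm long, 12 mm high, 33 mm over their outer faces when free; 30 mm or more of room around.
- meter_mid (a point): Middle of the tweezers' black meter body (68 x 26 x 18 mm, display on top), which lies in the stand's cradle. It is 69 mm behind (-x) and 32 mm above the grip point; its front end is 35 to 42 mm behind and its highest corner about 55 mm above the grip point.
- tip_left (a point): Rounded end of the left (+y) blade's brass spring pin, 2.4 mm thick, pointing almost straight down: 26 mm ahead (x) of the grip point and 43 mm below it; 15 mm to the +y side of the mid plane when free (30 mm between the tips), 6 mm when the tips are 12 mm apart. The pin slides up to 5 mm into its holder, spring 0.35 N per mm (0 when out).
- tip_right (a point): End of the right (-y) blade's brass spring pin, the mirror image of tip_left.
- blade_left (a joint): How far the left blade is squeezed in, rad: 0 free, 0.098 with its tip 6 mm from the mid plane (a 12 mm gap when both blades read 0.098), 0.16 at its stop. The gap closes 1.8 mm for each mm that the plates come together at their middle; the plates are 23 mm over their outer faces at a 12 mm gap.
- blade_right (a joint): The same for the right blade. The blades are springs that open when let go: a pinch at the middle of the plates takes about 0.85 N for each mm that the plates come together, nothing when free and 8 N at a 12 mm gap.
- stand: Fixed tweezers stand: dark steel foot 90 x 80 x 10 mm, a post and a sloping aluminium cradle, open above and at the rear, with a 4 mm lip in front and 8 mm side walls round the meter body. Origin on the table, 72 mm right below the tweezers' grip point; x the way the tips point. The foot reaches from 30 to 120 mm behind the origin. The tweezers come out straight upwards.
- board: Green power board, 78 x 90 mm, clamped level in a fixed holder 162 mm wide along y. Origin on the table below the middle between the pads; x from the pads into the board, y along the pads. The board reaches 9 mm before (-x) to 69 mm behind the origin, upper face 30 mm above the table. Tall parts (up to 22 mm) stand 35 mm or more behind the pads, nearer ones under 4 mm. The -x side is open.
- pad_left: Bare tinned round pad, 8 mm across, 1.5 mm proud of the board, on the +y side; the pads' centres are 12 mm apart along the board's y. Point: centre of its upper face, 31.5 mm above the table. Either tip may go on either pad.
- pad_right: The other pad, the same, on the -y side.
- phone_mid (a point): Middle of a loose dark phone lying flat, 72 x 147 x 8 mm. Bystander.
- flux_mid (a point): Middle of a small amber flux bottle standing, 32 mm across, 62 mm high. Bystander.
- driver_mid (a point): Middle of a black-handled screwdriver lying along its x, 160 mm long. Bystander.
- blower_mid (a point): Black rubber dust blower, 62 mm across, 100 mm high, standing; point on its axis 30 mm above the table. Bystander.
Things that resemble listed ones, but are neither listed nor needed, are in the scene too. Leave any red look-alike of the part that bears tweezers_grip alone.

How it is judged:
On the way, in this order (a step that is already met when the one before it is completed fails the run):
1. the tweezers are lifted out of the stand, held by the fingers (distance of tweezers_grip from where it was at the start of the episode above 0.03 m and contact force between stand and tweezers below 0.05 N and contact force between the fingers and tweezers above 1 N), for 0.2 s.
2. a tip presses lightly on each pad with the tips 10 to 14 mm apart, held so for three seconds (contact force between each of pad_left, pad_right and tweezers above 0.12 N and contact force between board and tweezers below 3.3 N and height (world z) of tweezers_grip above 0.06 m and distance between tip_left and tip_right between 0.01 and 0.014 m and contact force between the fingers and tweezers above 1 N and contact force between stand and tweezers below 0.05 N), for 3 s.
At the end, for the whole second after the job is handed in: The fingers hold the tweezers, clear of the stand, with each of the two pads pressed by a tip (at least 0.12 N each, at most 3.3 N in all, so that the spring pins are not pushed fully in), the grip plates more than 60 mm above the table and the tips 12 mm apart, within 2 mm (all of step 2); the arm keeps its last pose, push and grip.
It fails at once if the board is pressed harder than 5 N (contact force between board and tweezers above 5 N).
It fails at once if a bystander is moved by more than 20 mm (distance of any of phone_mid, flux_mid, driver_mid, blower_mid from where it was at the start of the episode above 0.02 m).
It also fails if it takes over 51 s, if anything falls off the work surface, if the arm or the gripper's body presses on something with over 40 N, if the wrist force passes 120 N, or if a joint passes its speed limit or range.

## Working session

There is one attempt and no reset: what is moved stays moved. The work goes in short steps, Python scripts to look and compute and a shell command to move; the robot and the scene stay as the last step left them, time stands still between calls to the robot, and variables do not carry over. Pictures are saved under pics/ and viewed, and the job is handed in when it is done.

```bash
mkdir -p pics; python3 - <<'E'
from station import *
import cv2
s=observe();print(s)
for n in ("scene","top","wrist"):
    cv2.imwrite(f"pics/{n}0.png",grab_frame(n)); p=camera_params(n);print(n,p)
E
```

```text
{'time': 0.0, 'q': array([-1.35708665e+00,  2.45814180e-01,  1.55905018e+00,  2.46594274e-05,
        1.33868798e+00, -1.74116021e-01]), 'dq': array([-0.00135297, -0.00170619,  0.00030533, -0.00013823, -0.00104089,
        0.00208806]), 'tau': array([-4.09669665e-04, -4.29499733e+01, -3.26130724e+01, -2.10009784e-04,
        5.29109384e-03,  1.41640658e-05]), 'ee_pos': array([ 0.24569368, -0.60116124,  0.23016081]), 'ee_rot': array([-9.79889268e-04,  9.81257821e-01,  1.92696984e-01, -7.40259062e-06]), 'force': array([ 0.52334261, -0.13617189,  0.33237002]), 'wrist_torque': array([ 0.01002301,  0.00296693, -0.04384676]), 'finger_gap': 0.08525914971717014}
scene {'K': array([[440.37103291,   0.        , 323.5313823 ],
       [  0.        , 440.37103291, 240.45946223],
       [  0.        ,   0.        ,   1.        ]]), 'k1': 0.006744625415783157, 'R': array([[ 0.01698755,  0.9997874 , -0.01168671],
       [ 0.75264719, -0.02048108, -0.65810541],
       [-0.65820485,  0.00238363, -0.7528351 ]]), 't': array([-0.02321492, -0.41766538,  1.39318394])}
top {'K': array([[438.90542051,   0.        , 324.85994346],
       [  0.        , 438.90542051, 245.54448472],
       [  0.        ,   0.        ,   1.        ]]), 'k1': 0.03443208528371708, 'R': array([[ 0.01602698, -0.99961323,  0.0227274 ],
       [-0.99549725, -0.01807661, -0.09305084],
       [ 0.09342568, -0.02113374, -0.99540193]]), 't': array([-0.00483251,  0.60824716,  0.98815712])}
wrist {'K': array([[382.68478922,   0.        , 317.62193213],
       [  0.        , 382.68478922, 238.34637441],
       [  0.        ,   0.        ,   1.        ]]), 'k1': -0.06096605485994293, 'R': array([[ 0.377416  , -0.92604198, -0.00184684],
       [-0.88812018, -0.36252411,  0.28252224],
       [-0.26229698, -0.1049882 , -0.95925897]]), 't': array([-0.65024063, -0.03695085,  0.37877973])}
```

View pics/scene0.png

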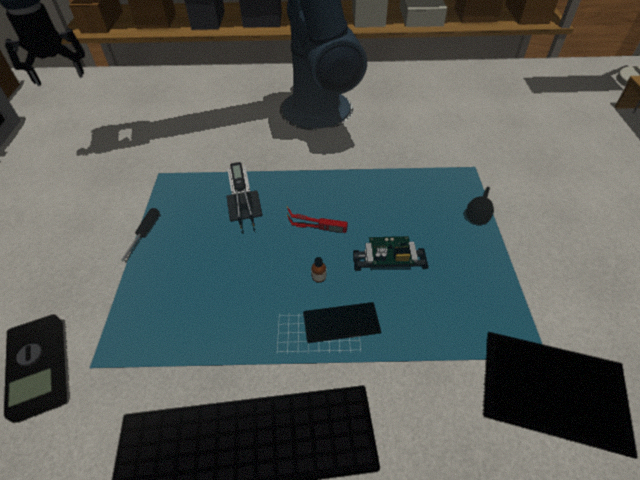

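View pics/top0.png

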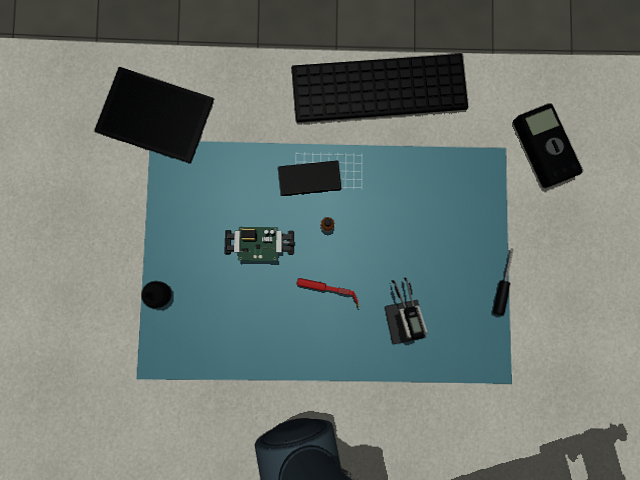

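View pics/wrist0.png

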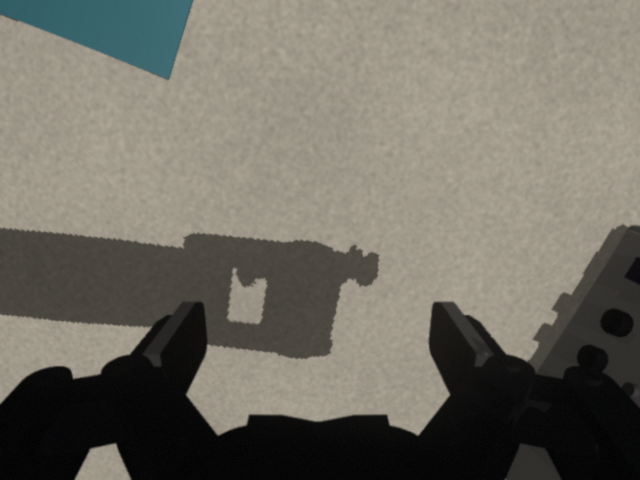

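The scene view shows the tweezers in the stand near (240,195), the red look-alike at (318,222) and the board at (390,252). In the top view they are at (405,310), (328,290) and (260,245), and the pads sit near (257,257). Next I'll zoom in and localise them.

```bash
cat > h.py <<'E'
from station import *
import numpy as np, cv2
from scipy.spatial.transform import Rotation as Rn
def dist(P): return np.array([P['k1'],0,0,0,0.])
def ray(P,uv):
    # iterate: drawn slope = s*(1+k1 r^2)
    n=cv2.undistortPoints(np.array([[uv]],float),P['K'],dist(P))[0,0]
    d=P['R'].T@np.array([n[0],n[1],1.]); o=-P['R'].T@P['t']; return o,d/np.linalg.norm(d)
def plane(P,uv,z):
    o,d=ray(P,uv); return o+d*(z-o[2])/d[2]
def proj(P,X):
    X=np.atleast_2d(X).astype(float)
    return cv2.projectPoints(X,cv2.Rodrigues(P['R'])[0],P['t'],P['K'],dist(P))[0][:,0]
def tri(obs):
    A=np.zeros((3,3));b=np.zeros(3)
    for P,uv in obs:
        o,d=ray(P,uv);M=np.eye(3)-np.outer(d,d);A+=M;b+=M@o
    return np.linalg.solve(A,b)
E
python3 - <<'E'
from h import *
a=cv2.imread('pics/top0.png')
c1=cv2.resize(a[265:355,370:440],None,fx=6,fy=6,interpolation=cv2.INTER_CUBIC)
c2=cv2.resize(a[215:275,215:305],None,fx=6,fy=6,interpolation=cv2.INTER_CUBIC)
o=np.zeros((540,800,3),np.uint8)
o[:540,:380]=cv2.resize(c1,(380,490))[:,:][:540] if 0 else np.vstack([cv2.resize(c1,(380,489)),np.zeros((51,380,3),np.uint8)])
o[:280,380:]=cv2.resize(c2,(420,280))
cv2.imwrite('pics/crop0.png',o)
P=camera_params('top');Q=camera_params('scene')
for t in ("tweezers_grip","meter_mid","stand","board","phone_mid","flux_mid","driver_mid","blower_mid","pad_left"):
    for c,PP in (('top',P),('scene',Q)):
        for r in cut_out(c,t)[:3]:
            m=r['mask'];ys,xs=np.nonzero(m);
            print(t,c,round(r['conf'],2),r['rect'],xs.mean().round(1),ys.mean().round(1),plane(PP,(xs.mean(),ys.mean()),0.03).round(3))
print(observe()['time'])
E
```

```text
tweezers_grip top 0.87 [296.5, 276.7, 62.2, 25.6] 321.9 286.5 [0.514 0.011 0.03 ]
tweezers_grip top 0.78 [391.7, 281.0, 33.4, 57.8] 412.0 316.5 [ 0.449 -0.196  0.03 ]
tweezers_grip scene 0.65 [290.0, 208.5, 59.2, 23.8] 320.2 223.1 [0.528 0.007 0.03 ]
tweezers_grip scene 0.64 [229.0, 163.4, 21.7, 60.8] 239.3 186.0 [ 0.393 -0.196  0.03 ]
meter_mid top 0.75 [392.7, 279.2, 32.3, 58.2] 411.6 315.2 [ 0.452 -0.195  0.03 ]
meter_mid top 0.7 [299.1, 279.8, 59.6, 19.8] 322.1 286.6 [0.514 0.01  0.03 ]
meter_mid scene 0.98 [288.4, 210.5, 57.4, 20.1] 316.2 222.5 [ 0.526 -0.002  0.03 ]
meter_mid scene 0.59 [230.6, 161.7, 23.9, 61.9] 238.6 183.4 [ 0.383 -0.199  0.03 ]
stand top 0.78 [385.4, 299.4, 39.9, 43.8] 401.2 320.8 [ 0.439 -0.171  0.03 ]
stand top 0.41 [405.8, 282.2, 4.3, 6.7] 408.3 286.5 [ 0.517 -0.188  0.03 ]
stand scene 0.69 [226.0, 167.9, 35.2, 55.9] 242.0 199.9 [ 0.444 -0.184  0.03 ]
board top 0.89 [220.4, 226.8, 74.3, 34.2] 258.1 242.9 [0.611 0.16  0.03 ]
board scene 0.66 [354.2, 234.9, 77.7, 34.1] 390.3 253.4 [0.623 0.159 0.03 ]
board scene 0.36 [228.9, 173.5, 32.3, 50.5] 242.7 201.8 [
[... 288 characters left out ...]
.3, 16.3, 25.8] 318.3 269.9 [0.664 0.001 0.03 ]
flux_mid scene 0.43 [250.7, 201.5, 3.8, 17.6] 249.9 209.9 [ 0.48  -0.161  0.03 ]
driver_mid top 0.55 [492.1, 251.8, 18.9, 64.3] 502.6 292.1 [ 0.508 -0.404  0.03 ]
driver_mid scene 0.8 [122.6, 208.0, 38.1, 53.5] 143.5 228.0 [ 0.532 -0.402  0.03 ]
driver_mid scene 0.64 [304.6, 301.9, 73.3, 42.5] 341.1 322.0 [0.791 0.044 0.03 ]
blower_mid top 0.81 [139.8, 282.3, 34.3, 26.1] 155.7 293.8 [0.492 0.386 0.03 ]
blower_mid scene 0.61 [460.9, 185.6, 31.6, 40.7] 480.2 208.6 [0.491 0.388 0.03 ]
blower_mid scene 0.54 [353.5, 234.9, 75.8, 33.2] 389.2 253.6 [0.623 0.156 0.03 ]
pad_left top 0.63 [492.2, 281.2, 17.7, 34.7] 501.3 297.0 [ 0.497 -0.401  0.03 ]
1.05
```

View pics/crop0.png

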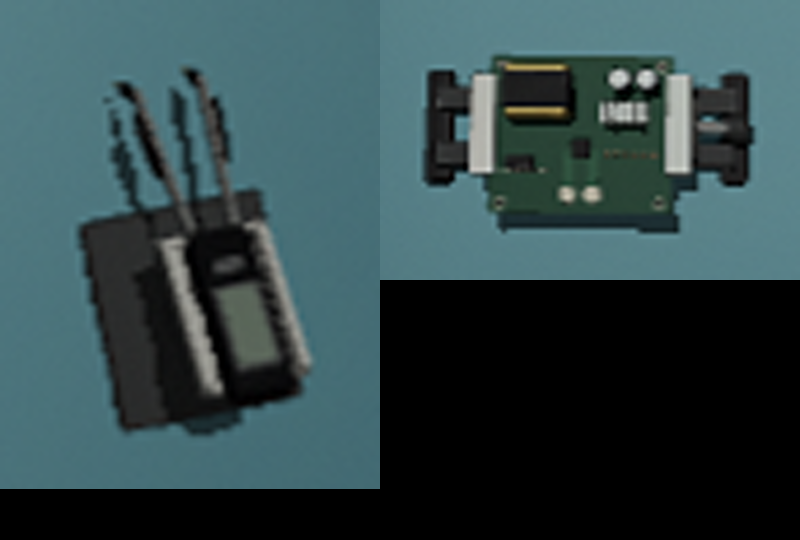

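```bash
python3 - <<'E'
from h import *
P=camera_params('top')
a=plane(P,(393,281.2),.032);b=plane(P,(405,278.8),.032);m=plane(P,(415.1,324),.106)
print(a,b,m,np.linalg.norm(a-b)); t=(a+b)/2
x=(t-m)[:2];print(np.linalg.norm(x),np.degrees(np.arctan2(x[1],x[0])), (m[:2]+x/np.linalg.norm(x)*.069),t[:2]-x/np.linalg.norm(x)*.026, np.degrees(np.arctan2(*(a-b)[[1,0]]))-90)
pl=plane(P,(255.07,256.6),.0315);pr=plane(P,(260.4,256.6),.0315);print(pl,pr,np.linalg.norm(pl-pr))
W=camera_params('wrist');s=observe();c=-W['R'].T@W['t']
q=s['ee_rot'];T=Rn.from_quat([q[1],q[2],q[3],q[0]]).as_matrix()
print('cam in tool',T.T@(c-s['ee_pos']),'R tool->cam',(W['R']@T).round(3)); print(T.round(3))
E
```

```text
[ 0.52852606 -0.15215973  0.032     ] [ 0.53449882 -0.17978508  0.032     ] [ 0.43833779 -0.18568692  0.106     ] 0.028263651329950554
0.09523748057097936 11.946823211592074 [ 0.50584326 -0.17140366] [ 0.5060756 -0.1713545] 12.199876614152899
[0.57958385 0.1652885  0.0315    ] [0.57979451 0.15312311 0.0315    ] 0.012167215642387335
cam in tool [ 0.07098285  0.00119908 -0.14212621] R tool->cam [[-0.001  1.     0.   ]
 [-0.959 -0.001 -0.283]
 [-0.283 -0.001  0.959]]
[[ 0.926  0.378  0.   ]
 [ 0.378 -0.926 -0.   ]
 [ 0.     0.    -1.   ]]
```

```bash
R='{"linear":[3.72,-2.44,0],"rotation":[0,0,0],"gripper":1}'
python3 -m pendant '[{"linear":[3.72,-2.44,0],"rotation":[0,0,0],"gripper":1},{"linear":[3.72,-2.44,0],"rotation":[0,0,0],"gripper":1},{"linear":[3.72,-2.44,0],"rotation":[0,0,0],"gripper":1},{"linear":[3.72,-2.44,0],"rotation":[0,0,0],"gripper":1},{"linear":[3.72,-2.44,0],"rotation":[0,0,0],"gripper":1}]'
python3 -m pendant '[{"linear":[3.72,-2.44,0],"rotation":[0,0,0],"gripper":1},{"linear":[3.72,-2.44,0],"rotation":[0,0,0],"gripper":1},{"linear":[3.72,-2.44,0],"rotation":[0,0,0],"gripper":1},{"linear":[3.72,-2.44,0],"rotation":[0,0,0],"gripper":1},{"linear":[3.72,-2.44,0],"rotation":[0,0,0],"gripper":1}]'
python3 -m pendant '[{"linear":[3.72,-2.44,0],"rotation":[0,0,0],"gripper":1},{"linear":[3.72,-2.44,0],"rotation":[0,0,0],"gripper":1},{"linear":[0,0,0],"rotation":[0,0,5.1],"gripper":1},{"linear":[0,0,0],"rotation":[0,0,5.1],"gripper":1},{"linear":[0,0,0],"rotation":[0,-6.25,0],"gripper":1}]'
python3 -m pendant '[{"linear":[0,0,0],"rotation":[0,-6.25,0],"gripper":1},{"linear":[0,0,0],"rotation":[0,-6.25,0],"gripper":1},{"linear":[0,0,0],"rotation":[0,-6.25,0],"gripper":1},{"linear":[0,0,0],"rotation":[0,0,0],"gripper":1},{"linear":[0,0,0],"rotation":[0,0,0],"gripper":1}]'
python3 - <<'E'
from h import *
s=observe();print(s); cv2.imwrite("pics/w1.png",grab_frame('wrist'))
W=camera_params('wrist')
c,sn=np.cos(np.radians(12)),np.sin(np.radians(12))
g=np.array([.506,-.1714,.072]);X=np.array([c,sn,0]);Y=np.array([-sn,c,0]);Z=np.array([0,0,1])
for n,p in (('g',g),('L',g+.026*X+.015*Y-.043*Z),('R',g+.026*X-.015*Y-.043*Z),('m',g-.069*X+.032*Z)): print(n,proj(W,p))
E
```

```text
time: 1.55
ee_pos: [0.3726, -0.417, 0.2315]
ee_rot: [0.0, 0.981, 0.193, 0.0]
force: [0.4, -0.7, -0.0]
finger_gap: 0.0855
time: 2.05
ee_pos: [0.4988, -0.2336, 0.2316]
ee_rot: [0.0, 0.981, 0.193, 0.0]
force: [1.4, -0.5, -0.6]
finger_gap: 0.0854
time: 2.55
ee_pos: [0.5472, -0.1617, 0.2317]
ee_rot: [0.006, 0.993, 0.103, -0.056]
force: [0.3, -0.4, 0.7]
finger_gap: 0.0853
time: 3.05
ee_pos: [0.5484, -0.1617, 0.2308]
ee_rot: [0.022, 0.971, 0.102, -0.215]
force: [0.4, -0.0, 0.3]
finger_gap: 0.0853
{'time': 3.05, 'q': array([-0.37969984,  0.30656653,  1.52847001, -0.2376421 ,  1.67272817,
        1.00050124]), 'dq': array([-0.00920666, -0.0317752 ,  0.01019266, -0.00134637,  0.00106021,
       -0.00064469]), 'tau': array([ 3.64951445e-01, -4.30475950e+01, -3.14159882e+01, -5.56168891e-01,
        8.84366557e-01,  4.43887300e-03]), 'ee_pos': array([ 0.54842117, -0.16171693,  0.23078042]), 'ee_rot': array([ 0.02239364,  0.97100897,  0.10246938, -0.21480254]), 'force': array([ 0.44133229, -0.02869381,  0.27815829]), 'wrist_torque': array([ 0.0677957 , -0.14919946, -0.02646005]), 'finger_gap': 0.08528952978491232}
g [[316.83343674 182.64851948]]
L [[299.01017883 128.43554795]]
R [[334.73002311 128.41931434]]
m [[316.91846642 271.82500998]]
```

View pics/w1.png

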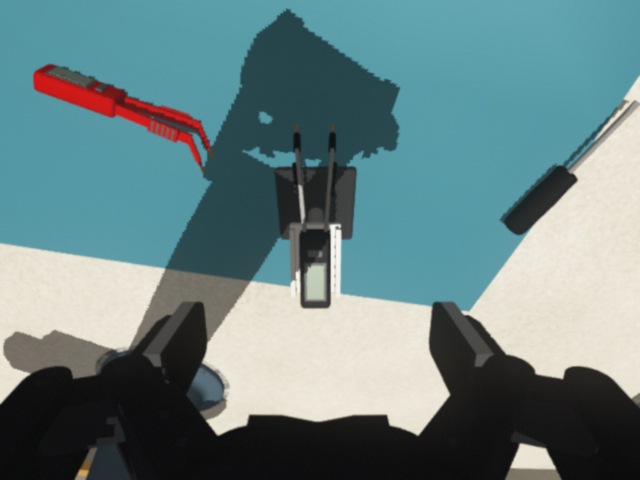

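The wrist view shows the tweezers head-on. The tips are near (296,127) and (332,127), the meter is near (315,275), and all of it lines up with the prediction to about 3 px.

```bash
python3 - <<'E'
from h import *
a=cv2.imread('pics/w1.png')
cv2.imwrite('pics/w1c.png',cv2.resize(a[110:210,255:375],None,fx=6,fy=6,interpolation=cv2.INTER_CUBIC))
E
```

```text
(no output)
```

View pics/w1c.png

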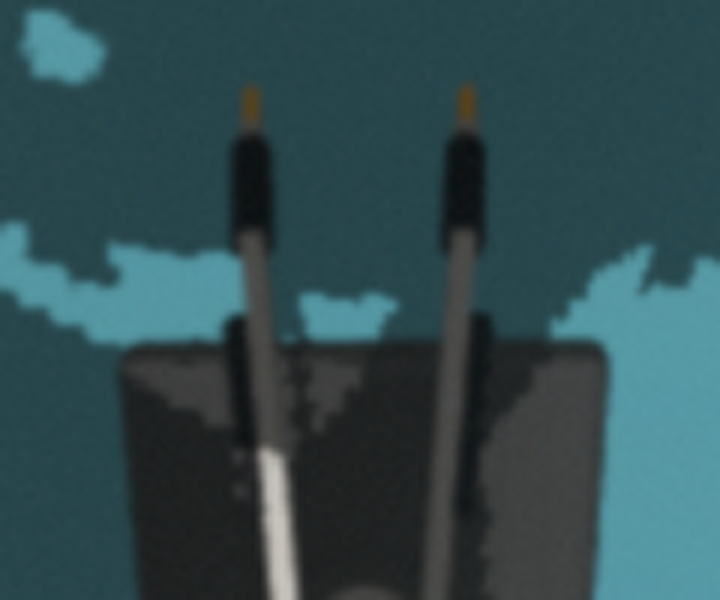

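```bash
python3 - <<'E'
from h import *
s=observe();q=s['ee_rot'];T=Rn.from_quat([q[1],q[2],q[3],q[0]]).as_matrix();W=camera_params('wrist')
g=lambda y,z:s['ee_pos']+T@np.array([0,y,z])
for z in (-.013,-.035):
  for y in (-.0426,0,.0426): print(z,y,proj(W,g(y,z)))
  for y in (-.0426,.0426): print('w11',y,proj(W,g(y,z)+T@[.011,0,0]))
a=cv2.imread('pics/w1.png')
cv2.imwrite('pics/w1d.png',cv2.resize(a[290:420,120:520],None,fx=2,fy=2,interpolation=cv2.INTER_CUBIC))
# tweezers in tool frame under nominal wrist calibration: fit shift of the modelled points lying in plane
c,sn=np.cos(np.radians(12)),np.sin(np.radians(12));X=np.array([c,sn,0]);Y=np.array([-sn,c,0]);Z=np.array([0,0,1])
tip=.5*(plane(W,(296.4,124.6),.029)+plane(W,(332.6,124.6),.029)); d=plane(W,(332.6,124.6),.029)-plane(W,(296.4,124.6),.029)
print('tipmid',tip,'grip',tip-.026*X+.043*Z,'sep',np.linalg.norm(d),'yaw',np.degrees(np.arctan2(d[0],-d[1])))
E
```

```text
-0.013 -0.0426 [[202.1909102 322.9306278]]
-0.013 0 [[314.44216438 323.38021993]]
-0.013 0.0426 [[426.84304308 322.91857794]]
w11 -0.0426 [[199.46167128 296.45783131]]
w11 0.0426 [[429.39362916 296.41841873]]
-0.035 -0.0426 [[183.00875811 356.07792332]]
-0.035 0 [[313.8685826  356.97432534]]
-0.035 0.0426 [[444.95914431 356.12006532]]
w11 -0.0426 [[179.17523377 326.07592051]]
w11 0.0426 [[448.5509971  326.07982382]]
tipmid [ 0.5343756  -0.16335312  0.029     ] grip [ 0.50894377 -0.16875883  0.072     ] sep 0.03019950670142393 yaw 11.957827997853688
```

View pics/w1d.png

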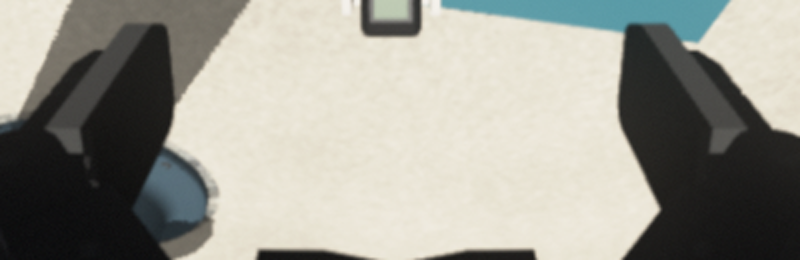

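```bash
cat >> h.py <<'E'
def tool(s=None):
    s=s or observe();q=s['ee_rot'];return Rn.from_quat([q[1],q[2],q[3],q[0]]).as_matrix(),s['ee_pos']
E
python3 - <<'E'
from h import *
T,p=tool();print(T.round(3))
print('grasp delta cm',(T.T@(np.array([.508,-.1697,.072])-p)-[0,0,-.019])*100)
E
```

```text
[[ 0.887  0.208 -0.412]
 [ 0.189 -0.978 -0.088]
 [-0.421  0.    -0.907]]
grasp delta cm [ 2.99884324 -0.0756217  18.07960543]
```

```bash
python3 -m pendant '[{"linear":[0.75,-0.03,3.25],"rotation":[0,0,0],"gripper":0.7},{"linear":[0.75,-0.03,3.25],"rotation":[0,0,0],"gripper":0.7},{"linear":[0.75,-0.02,3.25],"rotation":[0,0,0],"gripper":0.7},{"linear":[0.75,-0.02,3.25],"rotation":[0,0,0],"gripper":0.7},{"linear":[0,0,0],"rotation":[0,0,0],"gripper":0.7}]'
python3 -m pendant '[{"linear":[0,0,0],"rotation":[0,0,0],"gripper":0.7},{"linear":[0,0,0],"rotation":[0,0,0],"gripper":0.7}]'
python3 - <<'E'
from h import *
W=camera_params('wrist');T,p=tool();a=grab_frame('wrist'); cv2.imwrite("pics/w2.png",a)
g=np.array([.508,-.1697,.072]);c,sn=np.cos(np.radians(12)),np.sin(np.radians(12));X=np.array([c,sn,0]);Y=np.array([-sn,c,0]);Z=np.array([0,0,1])
for n,q in (('g',g),('L',g+.026*X+.015*Y-.043*Z),('R',g+.026*X-.015*Y-.043*Z)): print(n,proj(W,q))
for z in (-.019,0,.05): print(z,proj(W,p+T@[0,0,z]))
print((T.T@(g-p))*100)
E
```

```text
time: 3.6
ee_pos: [0.517, -0.1657, 0.0972]
ee_rot: [0.02, 0.97, 0.102, -0.218]
force: [-0.2, 0.4, -0.8]
finger_gap: 0.0596
time: 3.8
ee_pos: [0.5226, -0.1675, 0.1035]
ee_rot: [0.024, 0.971, 0.102, -0.213]
force: [-0.3, -0.4, 0.3]
finger_gap: 0.0594
g [[313.38800426 276.20984659]]
L [[285.51669068 184.1813207 ]]
R [[341.42666422 184.06227579]]
-0.019 [[314.35399202 331.5373243 ]]
0 [[314.75622144 307.68649062]]
0.05 [[315.4777535  265.02315011]]
[-0.02360693 -0.09472898  3.47523406]
```

View pics/w2.png

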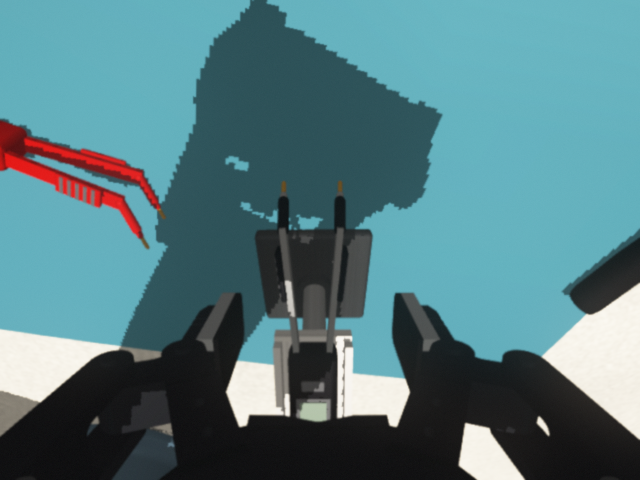

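```bash
python3 -m pendant '[{"linear":[0.1,-0.2,0.7],"rotation":[0,0,0],"gripper":0.65},{"linear":[0,0,0.7],"rotation":[0,0,0],"gripper":0.65},{"linear":[0,0,0.6],"rotation":[0,0,0],"gripper":0.65},{"linear":[0,0,0],"rotation":[0,0,0],"gripper":0.65},{"linear":[0,0,0],"rotation":[0,0,0],"gripper":0.65}]'
python3 - <<'E'
from h import *
W=camera_params('wrist');T,p=tool();a=grab_frame('wrist'); cv2.imwrite("pics/w3.png",a)
cv2.imwrite("pics/w3c.png",cv2.resize(a[180:380,200:440],None,fx=3,fy=3,interpolation=cv2.INTER_CUBIC))
for z in (-.019,0,.02): print(z,proj(W,p+T@[0,0,z]))
g=np.array([.508,-.1697,.072]);print(p,(T.T@(g-p))*100)
E
```

```text
time: 4.35
ee_pos: [0.5129, -0.1662, 0.0819]
ee_rot: [0.022, 0.971, 0.102, -0.216]
force: [0.4, -0.9, 0.5]
finger_gap: 0.0557
-0.019 [[314.29769404 331.54543772]]
0 [[314.70510763 307.70228361]]
0.02 [[315.04456695 287.87342247]]
[ 0.51292938 -0.16623996  0.08194251] [-0.08141994  0.23620129  1.135263  ]
```

View pics/w3c.png

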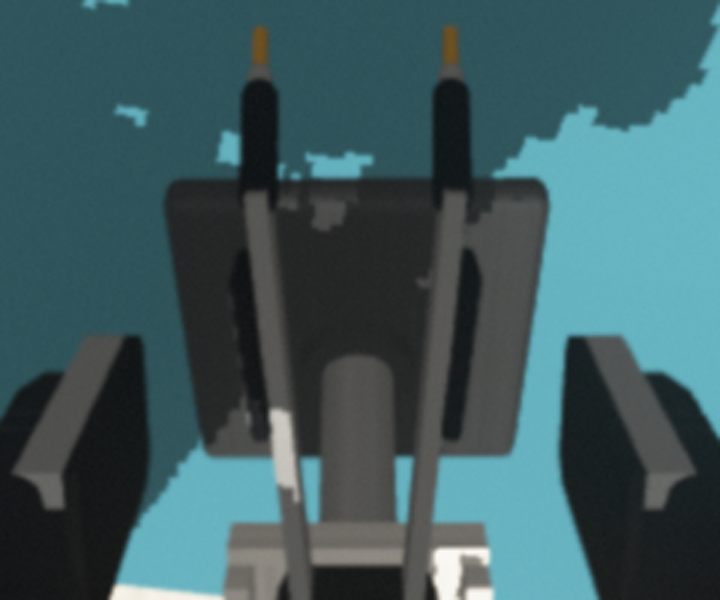

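```bash
python3 -m pendant '[{"linear":[0.1,0.02,1],"rotation":[0,0,0],"gripper":0.65},{"linear":[0.1,0.02,1],"rotation":[0,0,0],"gripper":0.65},{"linear":[0,0,1.0],"rotation":[0,0,0],"gripper":0.65},{"linear":[0,0,0],"rotation":[0,0,0],"gripper":0.5},{"linear":[0,0,0],"rotation":[0,0,0],"gripper":0.5}]'
python3 - <<'E'
from h import *
W=camera_params('wrist');T,p=tool();a=grab_frame('wrist'); cv2.imwrite("pics/w4.png",a)
cv2.imwrite("pics/w4c.png",cv2.resize(a[180:380,200:440],None,fx=3,fy=3,interpolation=cv2.INTER_CUBIC))
print(p)
E
```

```text
time: 4.9
ee_pos: [0.5022, -0.1689, 0.0538]
ee_rot: [0.022, 0.971, 0.102, -0.216]
force: [-0.3, 0.5, 0.2]
finger_gap: 0.0425
[ 0.50220869 -0.16886439  0.05375574]
```

View pics/w4c.png

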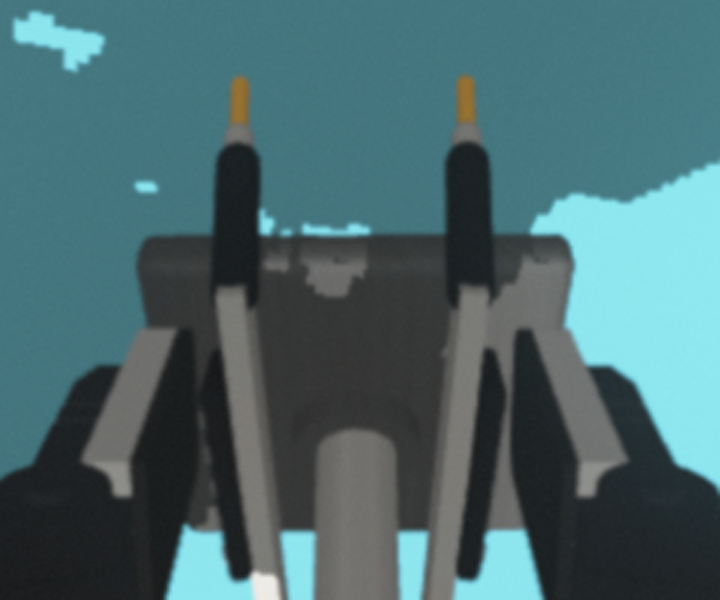

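```bash
python3 - <<'E'
from h import *
W=camera_params('wrist');T,p=tool();a=cv2.imread('pics/w4.png')
def quad(c,y,hx,hz): return proj(W,[p+T@np.array([c[0]+sx*hx,y,c[1]+sz*hz]) for sx,sz in ((1,1),(1,-1),(-1,-1),(-1,1))])
b=cv2.resize(a[180:380,200:440],None,fx=3,fy=3,interpolation=cv2.INTER_CUBIC)
def dr(q,col): cv2.polylines(b,[((q-[200,180])*3).astype(int)],True,col,1)
g=T.T@(np.array([.508,-.1697,.072])-p);print(g)
for y in (-.0213,.0213): dr(quad((0,-.02),y,.011,.019),(0,0,255)); print(quad((0,-.02),y,.011,.019).round(0).tolist())
for y in (-.0165,.0165): dr(quad((g[0],g[2]),y,.013,.006),(255,0,255))
cv2.imwrite('pics/w4o.png',b)
E
```

```text
[-0.00293451  0.00175809 -0.01825735]
[[261.0, 284.0], [244.0, 333.0], [248.0, 393.0], [264.0, 333.0]]
[[368.0, 284.0], [384.0, 333.0], [380.0, 393.0], [366.0, 333.0]]
```

View pics/w4o.png

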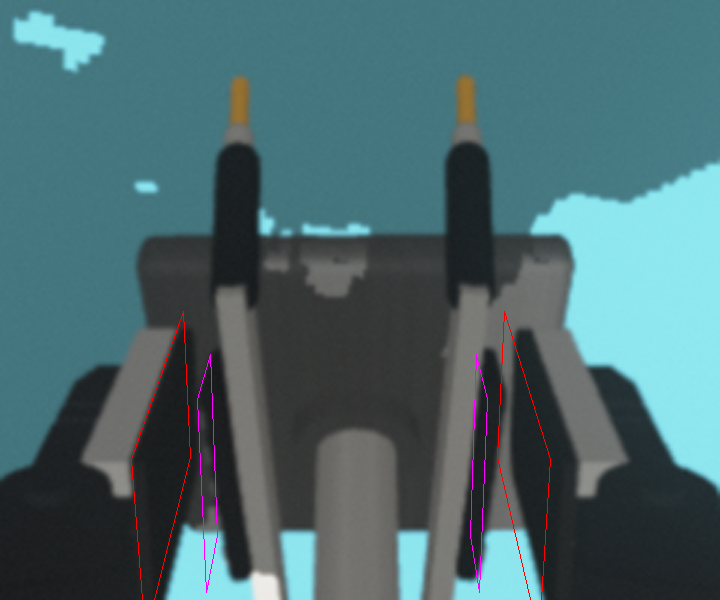

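```bash
python3 -m pendant '[{"linear":[0.15,0,0],"rotation":[0,0,0],"gripper":0.42},{"linear":[0,0,0],"rotation":[0,0,0],"gripper":0.36},{"linear":[0,0,0],"rotation":[0,0,0],"gripper":0.32},{"linear":[0,0,0],"rotation":[0,0,0],"gripper":0.28},{"linear":[0,0,0],"rotation":[0,0,0],"gripper":0.27}]'
python3 -m pendant '[{"linear":[0,0,0],"rotation":[0,0,0],"gripper":0.27},{"linear":[0,0,0],"rotation":[0,0,0],"gripper":0.27},{"linear":[0,0,0],"rotation":[0,0,0],"gripper":0.27}]'
python3 - <<'E'
from h import *
W=camera_params('wrist');T,p=tool();a=grab_frame('wrist'); cv2.imwrite("pics/w5.png",a)
cv2.imwrite("pics/w5c.png",cv2.resize(a[180:380,200:440],None,fx=3,fy=3,interpolation=cv2.INTER_CUBIC))
print(observe())
E
```

```text
time: 5.45
ee_pos: [0.5044, -0.1687, 0.0539]
ee_rot: [0.023, 0.971, 0.102, -0.215]
force: [1.9, 0.3, -0.4]
finger_gap: 0.0234
time: 5.75
ee_pos: [0.5041, -0.1687, 0.0536]
ee_rot: [0.023, 0.971, 0.102, -0.215]
force: [2.4, 0.1, 0.3]
finger_gap: 0.0234
{'time': 5.8, 'q': array([-0.41647446,  0.43953436,  1.71651233, -0.25645995,  1.35370645,
        1.04686347]), 'dq': array([-0.00125149,  0.00052618,  0.00144945, -0.00035739, -0.0004937 ,
       -0.00013202]), 'tau': array([-4.39117625e-01, -4.31793737e+01, -2.45729846e+01, -6.28096461e-01,
        1.20917279e+00,  9.07099777e-03]), 'ee_pos': array([ 0.5040415 , -0.16869023,  0.05360691]), 'ee_rot': array([ 0.02270005,  0.97094475,  0.10222666, -0.21517599]), 'force': array([0.44360323, 0.22809488, 0.73769624]), 'wrist_torque': array([ 0.0505056 , -0.37542764,  0.02229077]), 'finger_gap': 0.023092028283016784}
```

View pics/w5c.png

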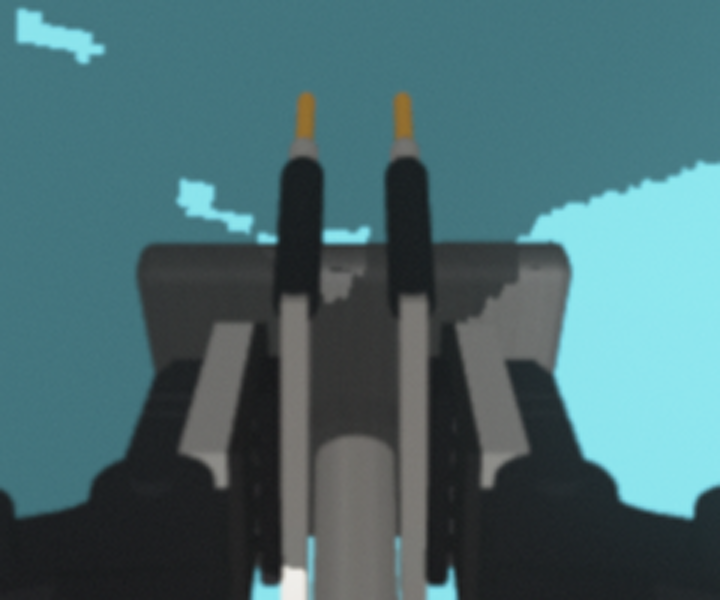

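The tips are now at crop columns 306 and 402. That is 97 px against 227 px when free, so the gap is about 12.8 mm. I'll lift straight up.

```bash
python3 -m pendant '[{"linear":[-0.21,0,-0.45],"rotation":[0,0,0],"gripper":0.27},{"linear":[-0.42,0,-0.91],"rotation":[0,0,0],"gripper":0.27},{"linear":[-0.63,0,-1.36],"rotation":[0,0,0],"gripper":0.27},{"linear":[-0.63,0,-1.36],"rotation":[0,0,0],"gripper":0.27},{"linear":[-0.63,0,-1.36],"rotation":[0,0,0],"gripper":0.27}]'
python3 -m pendant '[{"linear":[-0.63,0,-1.36],"rotation":[0,0,0],"gripper":0.27},{"linear":[-0.63,0,-1.36],"rotation":[0,0,0],"gripper":0.27},{"linear":[-0.42,0,-0.91],"rotation":[0,0,0],"gripper":0.27},{"linear":[0,0,0],"rotation":[0,0,0],"gripper":0.27},{"linear":[0,0,0],"rotation":[0,0,0],"gripper":0.27}]'
python3 - <<'E'
from h import *
a=grab_frame('wrist'); cv2.imwrite("pics/w6.png",a);print(observe()['ee_pos'],observe()['finger_gap'])
E
```

```text
time: 6.3
ee_pos: [0.5044, -0.1688, 0.1155]
ee_rot: [0.023, 0.971, 0.102, -0.215]
force: [0.2, -0.5, -0.5]
finger_gap: 0.0228
time: 6.8
ee_pos: [0.5041, -0.1685, 0.1534]
ee_rot: [0.023, 0.971, 0.102, -0.215]
force: [-0.8, -0.4, -0.5]
finger_gap: 0.0231
[ 0.50379774 -0.16841972  0.15287561] 0.023396461609055747
```

View pics/w6.png

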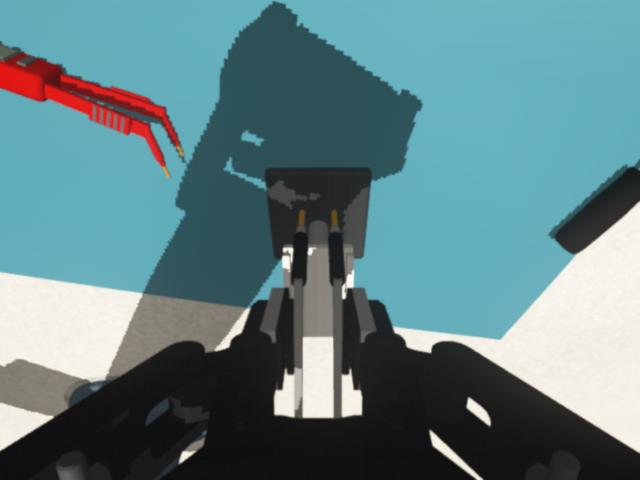

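The tweezers are held, with tips at (302,211) and (334,211), unchanged relative to the hand. Next I'll carry them to the board.

```bash
python3 -m pendant '[{"linear":[0.5,-1.4,-0.13],"rotation":[0,0,0],"gripper":0.27},{"linear":[0.9,-2.5,-0.24],"rotation":[0,0,0],"gripper":0.27},{"linear":[1.24,-3.45,-0.33],"rotation":[0,0,0],"gripper":0.27},{"linear":[1.24,-3.45,-0.33],"rotation":[0,0,0],"gripper":0.27},{"linear":[1.24,-3.45,-0.33],"rotation":[0,0,0],"gripper":0.27}]'
python3 -m pendant '[{"linear":[1.24,-3.45,-0.33],"rotation":[0,0,0],"gripper":0.27},{"linear":[1.24,-3.45,-0.33],"rotation":[0,0,0],"gripper":0.27},{"linear":[1.24,-3.45,-0.33],"rotation":[0,0,0],"gripper":0.27},{"linear":[1.24,-3.45,-0.33],"rotation":[0,0,0],"gripper":0.27},{"linear":[0.9,-2.5,-0.24],"rotation":[0,0,0],"gripper":0.27}]'
python3 -m pendant '[{"linear":[0.2,-0.5,-0.05],"rotation":[1.26,0,2.72],"gripper":0.27},{"linear":[0,0,0],"rotation":[1.26,0,2.72],"gripper":0.27},{"linear":[0,0,0],"rotation":[1.26,0,2.72],"gripper":0.27},{"linear":[0,0,0],"rotation":[1.26,0,2.72],"gripper":0.27},{"linear":[0,0,0],"rotation":[0,0,0],"gripper":0.27}]'
python3 -m pendant '[{"linear":[0,0,0],"rotation":[0,0,0],"gripper":0.27},{"linear":[0,0,0],"rotation":[0,0,0],"gripper":0.27}]'
python3 - <<'E'
from h import *
W=camera_params('wrist');T,p=tool();print(T.round(4),p)
a=grab_frame('wrist'); cv2.imwrite("pics/w7.png",a);print(observe()['finger_gap'])
print(proj(W,[[.5797,.1653,.0315],[.5797,.1531,.0315]]))
cv2.imwrite("pics/t7.png",cv2.resize(grab_frame('top')[200:320,200:360],None,fx=5,fy=5,interpolation=cv2.INTER_CUBIC))
E
```

```text
time: 7.35
ee_pos: [0.525, -0.016, 0.1433]
ee_rot: [0.022, 0.971, 0.102, -0.216]
force: [-0.0, 0.3, -0.7]
finger_gap: 0.0232
time: 7.85
ee_pos: [0.549, 0.1566, 0.1325]
ee_rot: [0.023, 0.971, 0.103, -0.216]
force: [0.5, 0.9, -0.6]
finger_gap: 0.0232
time: 8.35
ee_pos: [0.5501, 0.1593, 0.1323]
ee_rot: [0.0, 0.976, 0.0, -0.217]
force: [0.2, -0.3, -0.7]
finger_gap: 0.0232
time: 8.55
ee_pos: [0.5506, 0.1592, 0.1329]
ee_rot: [0.0, 0.976, 0.001, -0.217]
force: [-0.3, 0.2, -0.5]
finger_gap: 0.023
[[ 9.060e-01  1.700e-03 -4.232e-01]
 [ 1.300e-03 -1.000e+00 -1.200e-03]
 [-4.232e-01  5.000e-04 -9.060e-01]] [0.55061008 0.15924791 0.13288832]
0.023351551179563574
[[304.47667011 130.64258745]
 [326.25697241 130.65120941]]
```

View pics/w7.png

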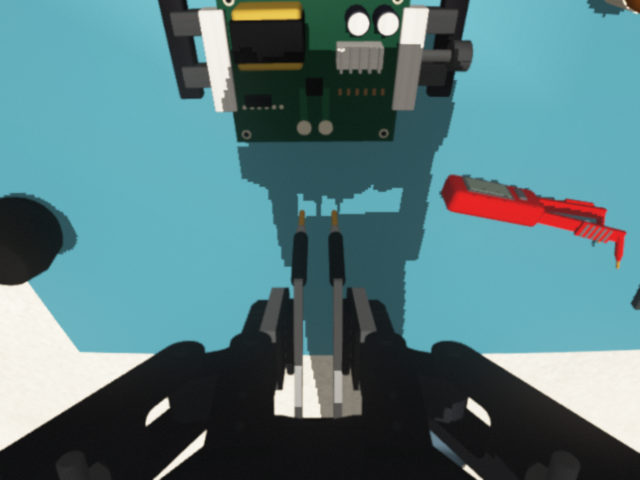

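The wrist view shows the pads at (304.5,128) and (325.5,128). The tips are at (302,211) and (334,211). I'll descend 55 mm and refine there.

```bash
python3 -m pendant '[{"linear":[0.42,0,0.91],"rotation":[0,0,0],"gripper":0.27},{"linear":[0.63,0,1.36],"rotation":[0,0,0],"gripper":0.27},{"linear":[0.63,0,1.36],"rotation":[0,0,0],"gripper":0.27},{"linear":[0.42,0,0.91],"rotation":[0,0,0],"gripper":0.27},{"linear":[0.21,0,0.45],"rotation":[0,0,0],"gripper":0.27}]'
python3 -m pendant '[{"linear":[0,0,0],"rotation":[0,0,0],"gripper":0.27},{"linear":[0,0,0],"rotation":[0,0,0],"gripper":0.27},{"linear":[0,0,0],"rotation":[0,0,0],"gripper":0.27}]'
python3 - <<'E'
from h import *
W=camera_params('wrist');T,p=tool();print(p)
a=grab_frame('wrist'); cv2.imwrite("pics/w8.png",a)
cv2.imwrite("pics/w8c.png",cv2.resize(a[150:270,240:400],None,fx=5,fy=5,interpolation=cv2.INTER_CUBIC))
b=grab_frame('scene');cv2.imwrite("pics/s8c.png",cv2.resize(b[200:290,320:440],None,fx=6,fy=6,interpolation=cv2.INTER_CUBIC))
print(proj(W,[[.5797,.1653,.0315],[.5797,.1531,.0315]]))
E
```

```text
time: 9.15
ee_pos: [0.5496, 0.1586, 0.076]
ee_rot: [0.0, 0.976, 0.0, -0.218]
force: [0.1, -0.5, -1.2]
finger_gap: 0.0228
time: 9.45
ee_pos: [0.5514, 0.1588, 0.0789]
ee_rot: [0.0, 0.976, 0.0, -0.216]
force: [-0.0, 0.0, 0.1]
finger_gap: 0.0237
[0.55137616 0.15881292 0.0789166 ]
[[300.47122484 185.53152187]
 [327.34781597 185.51516851]]
```

View pics/w8c.png

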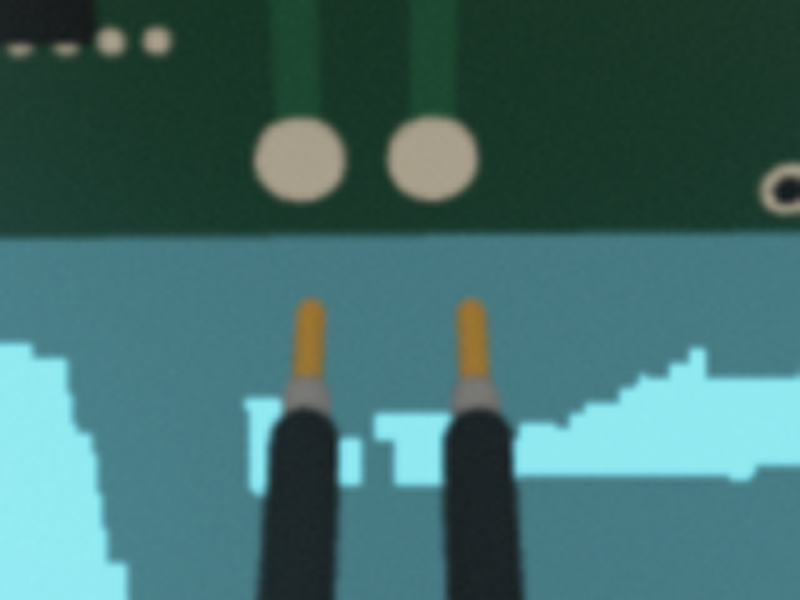

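View pics/s8c.png

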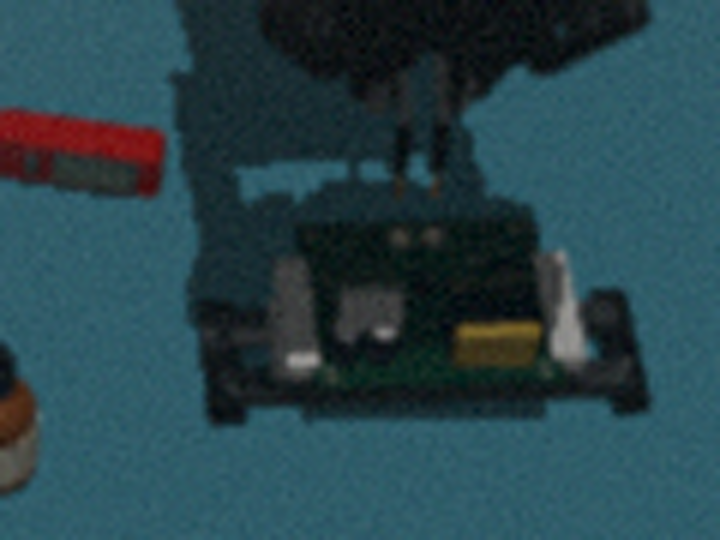

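```bash
python3 - <<'E'
from h import *
W=camera_params('wrist')
pad=plane(W,(312.8,181.4),.0315)
for dz in (0,-4): 
  pad=plane(W,(312.8,181.4+dz),.0315)
  for z in (.051,.0543,.057): print(dz,z,'tip-pad mm',(plane(W,(317.7,210+dz),z)-pad)*1000, 'depth',(W['R']@plane(W,(317.7,210),z)+W['t'])[2], (W['R']@pad+W['t'])[2])
E
```

```text
0 0.051 tip-pad mm [-1.35926395 -2.19468011 19.5       ] depth 0.1582462277369281 0.17198640569621593
0 0.0543 tip-pad mm [ 1.1376271  -2.19330604 22.8       ] depth 0.15411936943523574 0.17198640569621593
0 0.057 tip-pad mm [ 3.18053797 -2.1921818  25.5       ] depth 0.15074284900657836 0.17198640569621593
-4 0.051 tip-pad mm [-1.4152416  -2.17723531 19.5       ] depth 0.1582462277369281 0.17059299742067735
-4 0.0543 tip-pad mm [ 1.02810603 -2.17585341 22.8       ] depth 0.15411936943523574 0.17059299742067735
-4 0.057 tip-pad mm [ 3.02720863 -2.17472276 25.5       ] depth 0.15074284900657836 0.17059299742067735
```

```bash
python3 -m pendant '[{"linear":[0.1,-0.1,0.22],"rotation":[0,0,0],"gripper":0.266},{"linear":[0.17,-0.1,0.36],"rotation":[0,0,0],"gripper":0.266},{"linear":[0.17,0,0.36],"rotation":[0,0,0],"gripper":0.266},{"linear":[0.15,0,0.33],"rotation":[0,0,0],"gripper":0.266},{"linear":[0,0,0],"rotation":[0,0,0],"gripper":0.266}]'
python3 -m pendant '[{"linear":[0,0,0],"rotation":[0,0,0],"gripper":0.266},{"linear":[0,0,0],"rotation":[0,0,0],"gripper":0.266},{"linear":[0,0,0],"rotation":[0,0,0],"gripper":0.266}]'
python3 - <<'E'
from h import *
T,p=tool();print(p)
a=grab_frame('wrist'); cv2.imwrite("pics/w9.png",a)
cv2.imwrite("pics/w9c.png",cv2.resize(a[150:270,240:400],None,fx=5,fy=5,interpolation=cv2.INTER_CUBIC))
b=grab_frame('scene');cv2.imwrite("pics/s9c.png",cv2.resize(b[220:265,360:420],None,fx=10,fy=10,interpolation=cv2.INTER_CUBIC))
E
```

```text
time: 10.05
ee_pos: [0.5502, 0.1607, 0.0633]
ee_rot: [0.0, 0.976, 0.0, -0.217]
force: [-0.4, -0.5, -0.4]
finger_gap: 0.023
time: 10.35
ee_pos: [0.551, 0.1608, 0.0644]
ee_rot: [0.0, 0.976, 0.0, -0.216]
force: [0.2, 0.2, -0.0]
finger_gap: 0.0231
[0.55095982 0.16076014 0.06442242]
```

View pics/w9c.png

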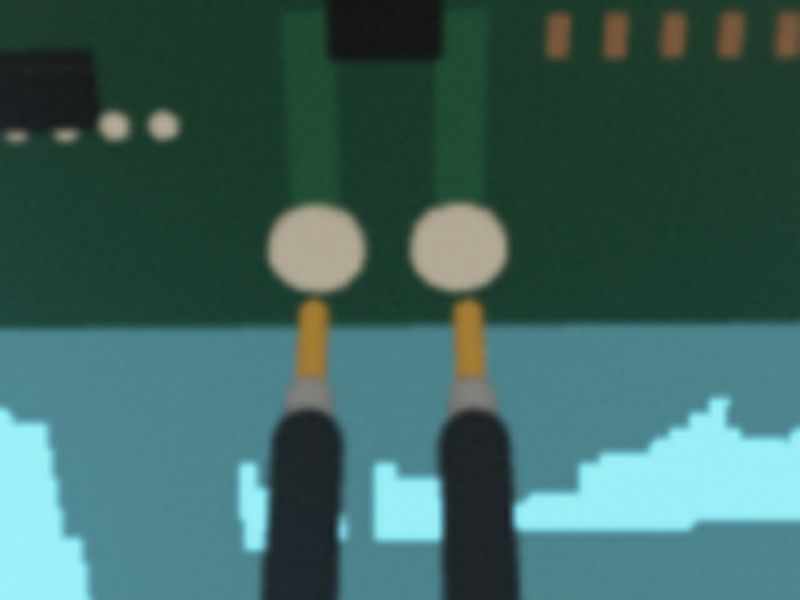

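View pics/s9c.png

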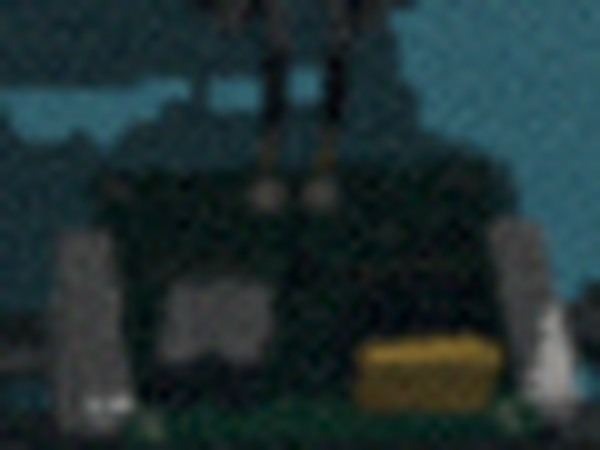

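```bash
python3 - <<'E'
from h import *
W=camera_params('wrist')
for dz in (0,-4):
  pad=plane(W,(317.2,199.2+dz),.0315)
  for h in (.006,.008,.010,.013): 
    e=(plane(W,(317.9,210+dz),.0315+h)-pad)*1000
    print(dz,h,'e',e.round(2),'scene-row mm',(-.658*h*1000+.753*e[0]).round(2))
  print(pad)
E
```

```text
0 0.006 e [-1.13 -0.29  6.  ] scene-row mm -4.8
0 0.008 e [ 0.38 -0.29  8.  ] scene-row mm -4.98
0 0.01 e [ 1.9  -0.28 10.  ] scene-row mm -5.15
0 0.013 e [ 4.17 -0.28 13.  ] scene-row mm -5.41
[0.58198293 0.15964242 0.0315    ]
-4 0.006 e [-1.14 -0.29  6.  ] scene-row mm -4.81
-4 0.008 e [ 0.35 -0.28  8.  ] scene-row mm -5.0
-4 0.01 e [ 1.83 -0.28 10.  ] scene-row mm -5.2
-4 0.013 e [ 4.06 -0.28 13.  ] scene-row mm -5.5
[0.58402412 0.15964032 0.0315    ]
```

```bash
python3 -m pendant '[{"linear":[0.08,-0.03,0.22],"rotation":[0,0,0],"gripper":0.266},{"linear":[0.09,0,0.22],"rotation":[0,0,0],"gripper":0.266},{"linear":[0.08,0,0.21],"rotation":[0,0,0],"gripper":0.266},{"linear":[0,0,0],"rotation":[0,0,0],"gripper":0.266},{"linear":[0,0,0],"rotation":[0,0,0],"gripper":0.266}]'
python3 -m pendant '[{"linear":[0,0,0],"rotation":[0,0,0],"gripper":0.266},{"linear":[0,0,0],"rotation":[0,0,0],"gripper":0.266}]'
cat > look.py <<'E'
from h import *
import sys
n=sys.argv[1]
T,p=tool();s=observe();print(p,s['force'],s['wrist_torque'],s['finger_gap'])
F=[];Q=[];G=[]
for i in range(int(sys.argv[2])):
    a=grab_frame('wrist');s=observe();F.append(s['force']);Q.append(s['wrist_torque']);G.append(s['finger_gap'])
print('mean F',np.mean(F,0),'sd',np.std(F,0),'Q',np.mean(Q,0),np.std(Q,0),'gap',np.mean(G),s['time'])
cv2.imwrite(f"pics/{n}c.png",cv2.resize(a[150:270,240:400],None,fx=5,fy=5,interpolation=cv2.INTER_CUBIC))
E
python3 look.py w10 10
```

```text
time: 10.95
ee_pos: [0.5502, 0.1611, 0.0572]
ee_rot: [0.0, 0.976, 0.0, -0.217]
force: [0.4, -0.3, -0.6]
finger_gap: 0.0229
time: 11.15
ee_pos: [0.5504, 0.1611, 0.0573]
ee_rot: [0.0, 0.976, 0.0, -0.216]
force: [0.5, -0.6, -0.3]
finger_gap: 0.0225
[0.55038443 0.16107244 0.05734743] [ 0.51901279 -0.56910624 -0.2812375 ] [ 0.02598632 -0.26223821  0.02115676] 0.022497831309727045
mean F [ 0.21282247  0.04752156 -0.48181169] sd [0.48835642 0.60630567 0.5152229 ] Q [ 0.0108074  -0.27722561 -0.00625506] [0.03264835 0.03096667 0.01068861] gap 0.02278962929159119 11.65
```

View pics/w10c.png

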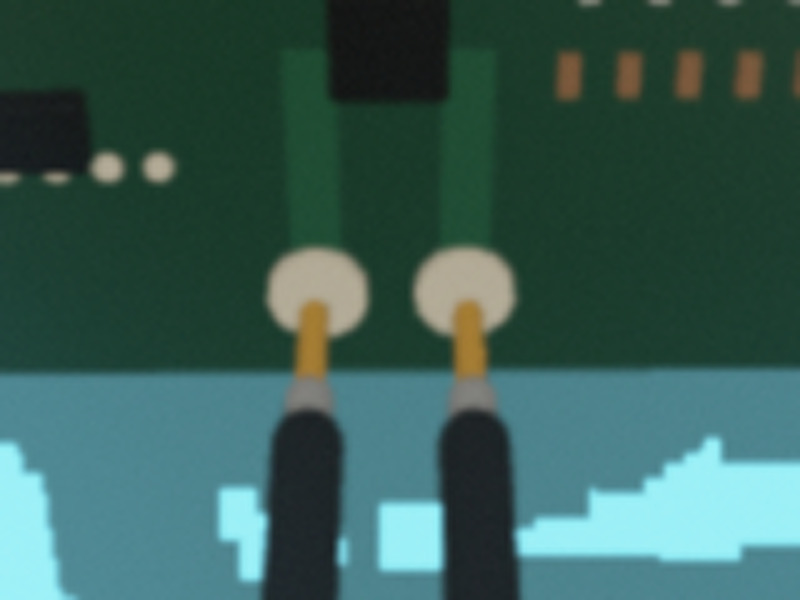

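```bash
python3 -m pendant '[{"linear":[0.05,0,0.11],"rotation":[0,0,0],"gripper":0.266},{"linear":[0.05,0,0.11],"rotation":[0,0,0],"gripper":0.266},{"linear":[0,0,0],"rotation":[0,0,0],"gripper":0.266},{"linear":[0,0,0],"rotation":[0,0,0],"gripper":0.266},{"linear":[0,0,0],"rotation":[0,0,0],"gripper":0.266}]'
python3 look.py w11 10
```

```text
time: 12.15
ee_pos: [0.5503, 0.1611, 0.0549]
ee_rot: [0.0, 0.976, 0.0, -0.216]
force: [-0.2, -0.7, 1.2]
finger_gap: 0.0229
[0.55032061 0.16107257 0.05493841] [-0.17033818 -0.65318159  1.15807081] [-0.05525339 -0.18270203  0.02907637] 0.022923131602619464
mean F [-0.14672487 -0.10077329  0.81296122] sd [0.3981723  0.31302572 0.44718355] Q [ 0.01214767 -0.18241253 -0.00110386] [0.03260898 0.02027372 0.01325344] gap 0.022824203383464713 12.65
```

View pics/w11c.png

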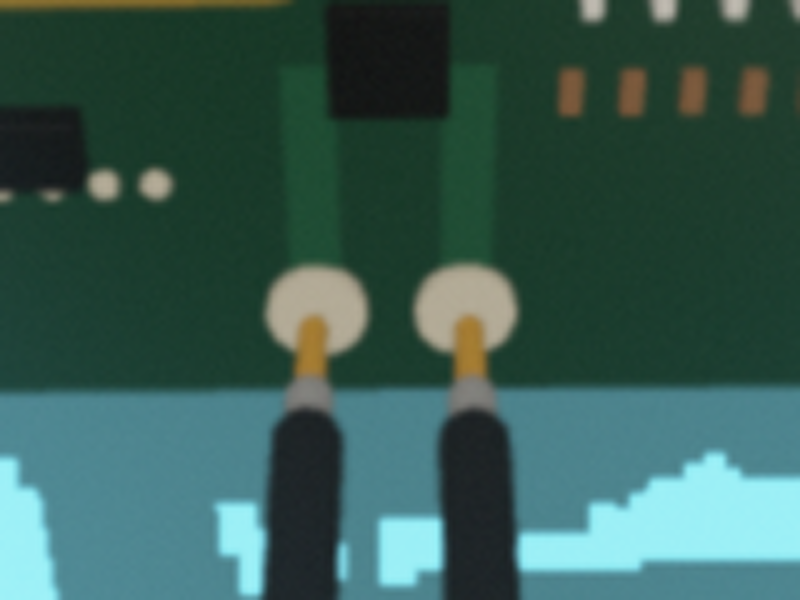

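Both pins are in contact. They shortened equally by about 15 px, each ends inside its pad disc, and the force rose by about 1.3 N. I'll hold here.

```bash
for i in 1; do
python3 -m pendant '[{"linear":[0,0,0],"rotation":[0,0,0],"gripper":0.266},{"linear":[0,0,0],"rotation":[0,0,0],"gripper":0.266},{"linear":[0,0,0],"rotation":[0,0,0],"gripper":0.266},{"linear":[0,0,0],"rotation":[0,0,0],"gripper":0.266},{"linear":[0,0,0],"rotation":[0,0,0],"gripper":0.266}]'; done
python3 look.py w12 65
```

```text
time: 13.15
ee_pos: [0.5503, 0.161, 0.0548]
ee_rot: [0.0, 0.976, 0.0, -0.216]
force: [-0.3, 0.5, 0.7]
finger_gap: 0.023
[0.55029457 0.16103365 0.05483732] [-0.33128472  0.4510846   0.65021624] [-0.03860211 -0.24191143  0.00748435] 0.022988756345853772
mean F [-0.10864586 -0.05421282  0.7765187 ] sd [0.57145296 0.50194116 0.52078596] Q [ 0.00142684 -0.20840907 -0.0014653 ] [0.03339919 0.0258434  0.02744142] gap 0.022898819775585437 16.4
```

View pics/w12c.png

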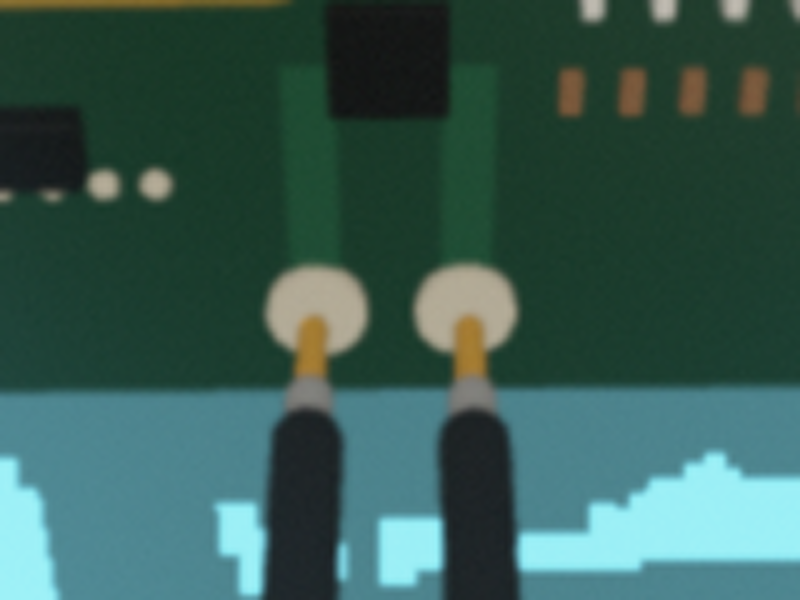

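```bash
python3 -c "
from station import *
print(hand_in(),observe()['time'])"
```

```text
the job is handed in; nothing more can be done
the job is handed in; nothing more can be done
```

The tweezers are out of the stand, and I handed in at about 16.4 s of the 51 s allowed, still holding them with one tip on each pad. `hand_in()` gave no verdict.

I pinched the plates to about 23 mm with the hand tilted 25° forward, lifted straight up, carried the tweezers over the board and lowered them in small steps.

**Last checks:**
- **Contact:** both brass pins shortened equally, and each ended inside its pad, roughly 1 mm toward the board edge from the centre.
- **Force:** the reading rose by about 1.3 N in total from just before contact, roughly 0.6 N per tip. Single readings scatter by about 0.5 N, so this comes from averages.
- **Gap:** the tips measured about 12.3–12.4 mm apart in the picture, and the finger opening stayed at 22.9 mm.
- **Hold:** the tips stayed on the pads for about 4 s, and the pictures before and after looked the same.
- **Height:** the grip plates were at about 72 mm, calculated from the arm pose.

**Disagreement:** the wrist camera's calibration was off by about 2–3 mm against the fingers and the top camera. I aligned by direct comparison of fingers to plates and tips to pads in the picture instead.

I did not re-measure the phone, flux bottle, screwdriver or blower afterwards. The arm was meant to pass well clear of them, and no unexpected contact force appeared.

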